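Hold a drawplate in the bench demagnetiser

ROBOT

A 6-joint arm with a two-finger parallel gripper is mounted at the origin on a cart in front of the work surface, level with it; the furniture and walls round the work are solid. World frame = base frame: x ahead of the robot, y to its left, z up, the work surface at z = 0. Lengths are in m, angles in rad, forces in N, time in s.
With the tool pointing down it reaches from about 0.3 to 0.775 m from the base axis. Payload 14.6 kg.
Tool frame: the origin (TCP) lies midway between the tips of the shut fingers; the grasp point (between the pads) lies 19 mm behind it (tcp_to_grasp is the distance from the TCP to the grasp point, in m); z points along the fingers, y is the line along which they close (so a half turn about z gives the same grasp; the last joint's range is limited). The gripper opens to 85 mm and grips with 20 to 120 N. Pads are 22 mm wide; open, the fingers measure 114 mm over their backs; the gripper's body (76 mm by 85 mm) begins 54 mm behind the grasp point. The pads swing forward as they close: fully open they stand 13 mm farther back than shut.
Start: joints at [-0.067, 0.3, 1.521, -0, 1.321, -0.067], TCP at [0.55, -0, 0.231] pointing down, gripper open.
Joint ranges: [-3.03, 3.03], [-0.79, 2.21], [0.23, 2.52], [-1.04, 4.18], [0, 3.07], [-2.55, 2.55]. Speed limits (rad/s): [2.22, 2.22, 2.57, 3.14, 3.14, 3.14].

INTERFACE

Orientations are given as a unit quaternion [x, y, z, w].
In Python, from bench import read_state, read_camera, get_calibration, hand_in, tcp_to_grasp gives the robot as it stands. The module is installed in compiled form; this text tells all that it offers.
- The arm moves only by the tool apply_moves, never from a script. Its argument "plan" is a list of rows, each an object of numbers: "tx", "ty", "tz": the shift along the tool's x, y, z in cm; "turn": the turn about the tool's z in degrees; "hand": the opening, from -1 (shut) to 1 (fully open). In form: [{"tx": .., "ty": .., "tz": .., "turn": .., "hand": ..}, ...]. A call has 1 to 20 rows; each row shifts and turns the commanded pose from where the row before left it, along the tool's axes as they then stand; what a row does not reach is not made up. A row lasts 1/10 s, in which the tool goes at most 50 mm and 8.59 degrees, less where a joint would pass 70% of its speed; a pose out of reach is approached as far as the arm can. A call is refused whole if a number of a shift passes 5 or a number of a turn 8.59, either way. A call with a gripper value outside its range is refused whole. The fingers move at their own pace and stop on an object; "grip_force" is the grip in N (left out, the last holds). Time passes only in rows, so rows that do not move let the fingers close. It gives the time, the measured TCP pose, the force, the opening and the grip force at its end, in the units of the state.
- read_state(): the state, without advancing time (a new reading comes with each control period).
- read_camera(name): name is "scene" or "side" or "wrist"; returns the picture (420x560x3 uint8, blue, green, red); there is no depth.
- get_calibration(name): a dict with "camera_matrix" (3x3 intrinsics, pixels), "camera_from_world" (4x4, takes a point from world to camera coordinates); the wrist camera has in their place "hand_eye" (4x4, takes a point from camera to tool coordinates, whose origin is the TCP and whose axes are the flange's). Camera axes: x right, y down, z forward; pixel columns grow to the right and rows downward; lengths in m; the calibration is good to about 2 mm. A picture is of the moment at which its call begins: read the wrist's pose just before it. get_calibration takes no time and is no camera call.
- hand_in(): hands the job in; it is judged then, once.
The state is a dict: "clock": time; "joint_positions": joint angles; "joint_vel": joint speeds; "joint_efforts": joint torques, N m; "tcp_pos": TCP position; "tcp_rot": TCP orientation; "wrist_force": force on the tool from outside, world axes, zero at the start; "torque": the same for the moment, N m; "opening": finger opening in m; "finger_force": force on a finger pad.
Only numpy, scipy, OpenCV 4.12 (cv2) and the standard library are available. Lean on these libraries where they do the work, as an engineer would, in place of code of your own. Each camera call takes 0.05 s, during which the arm holds its last target. There are 200 camera calls.

TASK

Switch the demagnetiser on by throwing its toggle lever fully over, away from the robot's side. Then take the wider of the two steel drawplates out of the wooden stand, lower it upright through the narrow slot in the machine's top until about half its length is inside, and finish while still holding it there in the gripper, clear of the bottom of the machine. Leave the narrower plate in its stand and everything else where it lies.

Things in the scene. Friction and masses are not known exactly. Their poses are not given: they have to be found in the camera images.
- demagnetiser: Fixed grey metal box, 110 (its x) x 190 (its y) x 95 mm high; its x axis points away from the robot's side (turned up to 0.35 rad about the vertical), origin at the centre of its underside. The left half (+y) of its top is a bare aluminium plate with the slot, the right half (-y) carries the toggle lever. It is hollow below the slot: the inner floor lies 78 mm below the top face.
- slot (a point): Centre of the slot's mouth, in the plane of the machine's top face (z = 95 mm), at machine y = +45 mm; axes as the machine's. The slot is 10 mm wide (x) and 47 mm long (y), goes through a top plate 12 mm thick with a 2 mm chamfer round its mouth; the hollow below is wider.
- toggle_pivot (a point): Point on the toggle's hinge axis (along machine y), 12 mm above the top face, at machine y = -55 mm; axes as the machine's. Two small black cheeks beside it reach 17 mm above the top face.
- toggle_tip (a point): Upper end of the toggle lever, 55 mm from the pivot. The lever is a steel rod 8 mm thick with a black grip 14 mm thick on its upper 20 mm, with round ends (the grip's dome reaches 7 mm past this point).
- toggle (a joint): Toggle lever angle: 0 = off (leaning 0.5 rad toward machine -x, the robot's side), 1.0 = on (leaning 0.5 rad toward +x). Over-centre action: it falls to the nearer end on either side of 0.5; it takes about 2 to 3 N at 40 mm from the pivot, so it can be pushed over with closed fingers.
- stand: Fixed dark wooden block 130 (its x) x 74 (its y) x 40 mm high with two pockets 80 mm apart along its x, each 11 (x) x 48 (y) mm and 30 mm deep, one drawplate standing in each; either plate may be in either pocket. Origin at the centre of its underside.
- wide_plate: The wider drawplate: a loose steel plate 8 mm thick (its x), 44 mm wide (its y), 100 mm tall (its z), three columns of small drilled holes, 0.2 to 0.3 kg; the lowest 3 mm of its foot are 6 x 41 mm. Origin at the centre of its foot, z up. It stands upright with its foot 10 mm above the bench and its upper 70 mm out of the stand.
- narrow_plate: The narrower drawplate: the same but 28 mm wide (its y), with two columns of holes. Stays in the stand.
- lighter: Small pocket lighter lying flat, 25 x 79 x 12 mm, between the vice and the machine; bystander.
- flux_jar: Small jar with a screw cap, 38 mm across, 53 mm high; bystander.
- brass_gauge: Brass sliding gauge lying flat, 43 x 125 x 14 mm, beyond the stand; bystander.
Things that resemble listed ones, but are neither listed nor needed, are in the scene too. Of the things that look like the demagnetiser, the larger one is meant.

How it is judged:
On the way, in this order (a step that is already met when the one before it is completed fails the run):
1. the demagnetiser is switched on: toggle fully over (value of joint toggle above 0.9 rad), for 0.2 s.
2. the foot of the wider plate is through the slot (z of wide_plate in the frame of slot below -0.015 m and horizontal distance between wide_plate and slot below 0.008 m), for 0.1 s.
At the end, for the whole second after the job is handed in: Toggle above 0.9 rad; wider plate held by the fingers (over 2 N), still, its foot 35 to 68 mm below the top face, within 8 mm of the slot's centre and 0.15 rad of upright; narrower plate still in the stand (moved under 20 mm, tilted under 0.2 rad) (value of joint toggle above 0.9 rad and z of wide_plate in the frame of slot between -0.068 and -0.035 m and horizontal distance between wide_plate and slot below 0.008 m and angle between wide_plate's own z axis and vertical below 0.15 rad and linear speed of wide_plate below 0.02 m/s and contact force between the fingers and wide_plate above 2 N and distance of narrow_plate from where it was at the start of the episode below 0.02 m and angle between narrow_plate's own z axis and vertical below 0.2 rad); the arm keeps its last pose, push and grip.
It fails at once if the narrower plate is lifted out or carried off (moved over 30 mm) (distance of narrow_plate from where it was at the start of the episode above 0.03 m).
It fails at once if a bystander is shifted by more than 30 mm (distance of any of lighter, flux_jar, brass_gauge from where it was at the start of the episode above 0.03 m).
It also fails if it takes over 61 s, if anything falls off the work surface, if the arm or the gripper's body presses on something with over 40 N, if the wrist force passes 120 N, or if a joint passes its speed limit or range.

## Working session

There is one attempt and no reset: what is moved stays moved. The work goes in short steps, Python scripts to look and compute and a tool call to move; the robot and the scene stay as the last step left them, time stands still between calls to the robot, and variables do not carry over. Pictures are saved under pics/ and viewed, at most 13 in all, crops included, and the job is handed in when it is done.

Besides the shell and the picture viewer there is one more tool, called as name(argument=value, ...), one argument or row to a line, values as JSON. apply_moves: Moves the arm, as the interface text tells. Its arguments: {"type":"object","properties":{"plan":{"type":"array","items":{"type":"object","properties":{"tx":{"type":"number"},"ty":{"type":"number"},"tz":{"type":"number"},"turn":{"type":"number"},"hand":{"type":"number"}}}},"grip_force":{"type":"number"}},"required":["plan"]}

```bash
mkdir -p pics; cat > h.py <<'E'
import numpy as np, cv2
from bench import *
from scipy.spatial.transform import Rotation as R
def cam(name):
    c=get_calibration(name);K=np.array(c["camera_matrix"])
    if name=="wrist":
        s=read_state();T=np.eye(4);T[:3,:3]=R.from_quat(s["tcp_rot"]).as_matrix();T[:3,3]=s["tcp_pos"]
        return K,T@np.array(c["hand_eye"])
    return K,np.linalg.inv(np.array(c["camera_from_world"]))
def ray(C,u,v):
    K,T=C;d=T[:3,:3]@np.linalg.inv(K)@[u,v,1];return T[:3,3],d
def onz(C,u,v,z):
    o,d=ray(C,u,v);return o+d*(z-o[2])/d[2]
def proj(C,p):
    K,T=C;q=np.linalg.inv(T)@np.r_[p,1];q=K@q[:3];return q[:2]/q[2]
def tri(C1,p1,C2,p2):
    o1,d1=ray(C1,*p1);o2,d2=ray(C2,*p2)
    s=np.linalg.lstsq(np.c_[d1,-d2],o2-o1,rcond=None)[0]
    a=o1+d1*s[0];b=o2+d2*s[1];return (a+b)/2,np.linalg.norm(a-b)
E
python3 - <<'E'
from h import *
s=read_state();print(s)
for n in("scene","side","wrist"):
    C=cam(n);np.save(f"C_{n}.npy",np.array([np.pad(C[0],((0,1),(0,1))),C[1]]));print(n,C[1][:3].round(3).tolist(),C[0][0,0])
    im=read_camera(n);cv2.imwrite(f"pics/{n}0.png",im)
    
E
```

```text
{'clock': 0.0, 'joint_positions': array([-6.66169370e-02,  3.00490809e-01,  1.52162943e+00, -1.10904907e-05,
        1.32069796e+00, -6.66260414e-02]), 'joint_vel': array([ 0.00027775,  0.00053086,  0.00016503,  0.0012421 , -0.00089444,
        0.00138268]), 'joint_efforts': array([ 2.33377898e-03, -5.43485534e+01, -3.61782753e+01,  2.82532977e-05,
        4.14875918e-03, -3.55991256e-05]), 'tcp_pos': array([5.49748140e-01, 1.91790430e-06, 2.30690052e-01]), 'tcp_rot': array([ 7.07102457e-01,  7.07110840e-01, -4.07530470e-04, -4.57641035e-04]), 'wrist_force': array([0.030509  , 0.35809388, 0.04418238]), 'torque': array([ 0.04814192,  0.02756501, -0.01979169]), 'finger_force': 0.0, 'opening': 0.08520736037903981}
scene [[-0.643, -0.566, 0.516, -0.155], [-0.766, 0.472, -0.437, 0.645], [0.004, -0.676, -0.737, 1.102]] 512.4251340220026
side [[-0.848, -0.177, 0.499, -0.033], [-0.529, 0.329, -0.782, 0.898], [-0.026, -0.927, -0.373, 0.519]] 452.4316967135663
wrist [[1.0, 0.0, -0.001, 0.55], [-0.0, -0.947, -0.321, 0.083], [-0.001, 0.321, -0.947, 0.375]] 319.1024396526683
```

View pics/scene0.png

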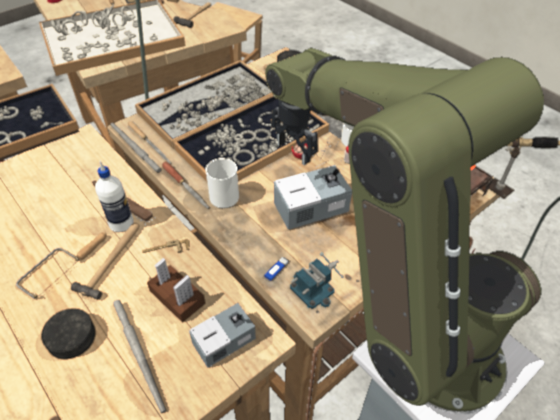

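View pics/side0.png

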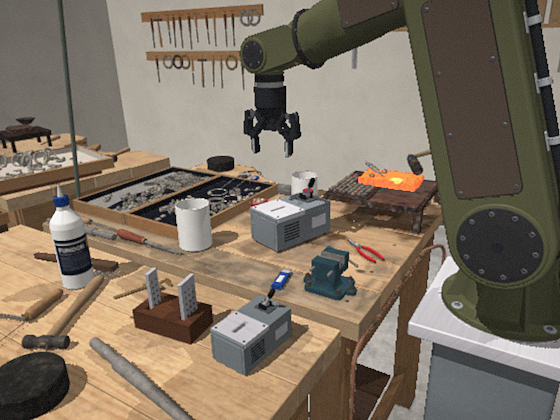

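View pics/wrist0.png

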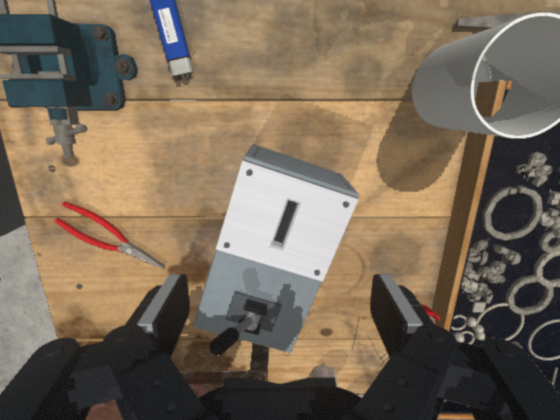

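```bash
python3 - <<'E'
from h import *
W=cam("wrist");S=cam("scene");D=cam("side")
pr=lambda n,p:print(n,np.round(p,4))
L={}
for n,p in dict(fl=(244,155),fr=(357,192),br=(292,352),bl=(195,325),slot=(286,222),s1=(292,200),s2=(279,246)).items():
    L[n]=onz(W,*p,.095);pr(n,L[n])
print("x len",np.linalg.norm(L['fl']-L['fr']),np.linalg.norm(L['bl']-L['br']),"ylen",np.linalg.norm(L['fr']-L['br']),"slot",np.linalg.norm(L['s1']-L['s2']))
# other machine
pr("stand",onz(S,177,292,.04));pr("smallslot scene",onz(S,216,328,.08))
pr("tri smallslot",tri(S,(216,328),D,(235,332))[0]);
pr("bigslot tri",tri(S,(299,187),D,(278,210)))if 0 else print(tri(S,(299,187),D,(278,210)))
for n,i in(("scene",S),("side",D)):
    im=cv2.imread(f"pics/{n}0.png")
    if n=="scene":a=im[225:375,120:270];x=(120,225)
    else:a=im[255:385,120:300]
    cv2.imwrite(f"pics/{n}_c.png",cv2.resize(a,None,fx=4 if n=="scene" else 4,fy=4,interpolation=cv2.INTER_CUBIC))
a=cv2.resize(cv2.imread("pics/scene0.png")[235:370,135:265],None,fx=3,fy=4.3,interpolation=2)
b=cv2.resize(cv2.imread("pics/side0.png")[255:380,125:300],None,fx=2.28,fy=4.64,interpolation=2)
print(a.shape,b.shape)
cv2.imwrite("pics/cc.png",np.hstack([a,b]))
E
```

```text
fl [0.5184 0.0398 0.095 ]
fr [0.6197 0.0063 0.095 ]
br [ 0.563 -0.174  0.095]
bl [ 0.4602 -0.1388  0.095 ]
slot [ 0.5555 -0.0228  0.095 ]
s1 [ 0.5608 -0.0012  0.095 ]
s2 [ 0.5489 -0.0474  0.095 ]
x len 0.10676531414402507 0.10860653427825037 ylen 0.18910384838700978 slot 0.047693857680504145
stand [0.5227 0.3907 0.04  ]
smallslot scene [0.3625 0.3846 0.08  ]
tri smallslot [0.397  0.3696 0.0178]
(array([ 0.56935207, -0.04767621,  0.0786817 ]), np.float64(0.005461076425055366))
(580, 390, 3) (580, 399, 3)
```

View pics/cc.png

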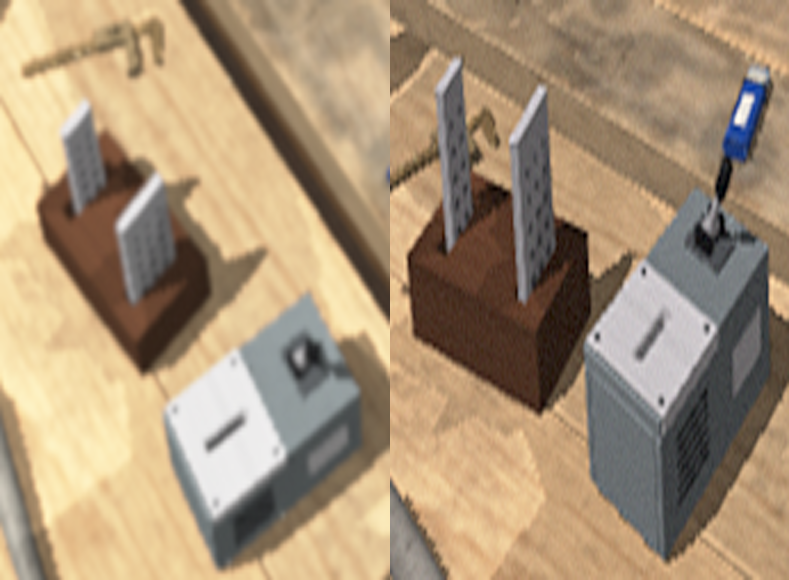

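The machine under the gripper (wrist ~ (275,250), scene (313,195)) measures 107 x 189 mm at z = 95 mm with a 47 mm slot. That matches the large demagnetiser. The look-alike, at scene (223,334), sits by the stand and is smaller. Of the two plates, the one at scene (183,290) / side (187,295) has three hole columns, so it is the wide one. The one at scene (161,270) is narrow.

```bash
python3 - <<'E'
from h import *
W=cam("wrist");S=cam("scene");D=cam("side")
print(proj(W,[.498,-.111,.155]),proj(W,[.523,-.119,.107]))
for a,b in(((181.7,282),(186.4,279.4)),((160.7,261),(152.2,270.1))):
    print(tri(S,a,D,b),onz(S,*a,.11),onz(D,*b,.11))
# small machine top plate corners (scene): length of top along y
print(tri(S,(191,331),D,(216,330)),tri(S,(240,305),D,(262,298)))
E
```

```text
[218.90200439 344.34043325] [253.10567064 316.4687049 ]
(array([0.49486565, 0.38321909, 0.10680088]), np.float64(0.0025099467696882895)) [0.49406544 0.38455315 0.11      ] [0.48918992 0.38718436 0.11      ]
(array([0.57736101, 0.38863174, 0.10623987]), np.float64(0.003659615417320864)) [0.57646546 0.39041942 0.11      ] [0.56940995 0.39315309 0.11      ]
(array([0.39888795, 0.42568631, 0.05994741]), np.float64(0.00698536898775699)) (array([0.3872152 , 0.30019295, 0.05524538]), np.float64(0.001376984716895018))
```

apply_moves(
  plan=[
    {"tx": -2.5,"ty": -2.2,"hand": -1},
    {"tx": -2.5,"ty": -2.2,"hand": -1},
    {"tx": -2.5,"ty": -2.2,"hand": -1},
    {"tx": -2.4,"ty": -2.2,"hand": -1},
    {"turn": 6,"hand": -1},
    {"turn": 6,"hand": -1},
    {"turn": 6,"hand": -1},
    {"hand": -1},
  ],
)

```text
invalid input at $.plan[0]: expected keys tx, ty, tz, turn, hand
```

apply_moves(
  plan=[
    {"tx": -2.5,"ty": -2.2,"tz": 0,"turn": 0,"hand": -1},
    {"tx": -2.5,"ty": -2.2,"tz": 0,"turn": 0,"hand": -1},
    {"tx": -2.5,"ty": -2.2,"tz": 0,"turn": 0,"hand": -1},
    {"tx": -2.4,"ty": -2.2,"tz": 0,"turn": 0,"hand": -1},
    {"tx": 0,"ty": 0,"tz": 0,"turn": 6,"hand": -1},
    {"tx": 0,"ty": 0,"tz": 0,"turn": 6,"hand": -1},
    {"tx": 0,"ty": 0,"tz": 0,"turn": 6,"hand": -1},
    {"tx": 0,"ty": 0,"tz": 0,"turn": 0,"hand": -1},
  ],
)

```text
clock: 0.95
tcp_pos: [0.4619, -0.099, 0.2312]
tcp_rot: [0.81, 0.587, -0.0, -0.0]
wrist_force: [-0.1, 0.3, 0.6]
opening: 0.0001
finger_force: 0.0
```

apply_moves(
  plan=[
    {"tx": 0,"ty": 0,"tz": 3,"turn": 0,"hand": -1},
    {"tx": 0,"ty": 0,"tz": 3,"turn": 0,"hand": -1},
    {"tx": 0,"ty": 0,"tz": 3,"turn": 0,"hand": -1},
    {"tx": 0,"ty": 0,"tz": 0.5,"turn": 0,"hand": -1},
    {"tx": 0,"ty": 1,"tz": 0,"turn": 0,"hand": -1},
    {"tx": 0,"ty": 1,"tz": 0,"turn": 0,"hand": -1},
    {"tx": 0,"ty": 1,"tz": 0,"turn": 0,"hand": -1},
    {"tx": 0,"ty": 1,"tz": 0,"turn": 0,"hand": -1},
    {"tx": 0,"ty": 1,"tz": 0,"turn": 0,"hand": -1},
    {"tx": 0,"ty": 1,"tz": 0,"turn": 0,"hand": -1},
    {"tx": 0,"ty": 1,"tz": 0,"turn": 0,"hand": -1},
    {"tx": 0,"ty": 0.3,"tz": 0,"turn": 0,"hand": -1},
    {"tx": 0,"ty": 0,"tz": 0,"turn": 0,"hand": -1},
    {"tx": 0,"ty": 0,"tz": 0,"turn": 0,"hand": -1},
  ],
)

```text
clock: 2.35
tcp_pos: [0.5253, -0.1195, 0.1355]
tcp_rot: [0.809, 0.588, -0.006, -0.008]
wrist_force: [-63.5, 18.8, 34.4]
opening: -0.0
finger_force: 37.4
```

apply_moves(
  plan=[
    {"tx": 0,"ty": -1,"tz": 0,"turn": 0,"hand": -1},
    {"tx": 0,"ty": -2,"tz": 0,"turn": 0,"hand": -1},
    {"tx": 0,"ty": -2,"tz": -2,"turn": 0,"hand": -1},
    {"tx": 0,"ty": 0,"tz": -5,"turn": 0,"hand": -1},
    {"tx": 0,"ty": 0,"tz": -5,"turn": 0,"hand": -1},
    {"tx": -3,"ty": 0,"tz": -3,"turn": 0,"hand": -1},
    {"tx": 0,"ty": 0,"tz": 0,"turn": 0,"hand": -1},
  ],
)

```text
clock: 3.05
tcp_pos: [0.4755, -0.1369, 0.2908]
tcp_rot: [0.809, 0.587, 0.002, 0.003]
wrist_force: [1.0, 0.2, -0.8]
opening: -0.0
finger_force: 0.0
```

```bash
python3 - <<'E'
from h import *
W=cam("wrist");im=read_camera("wrist");cv2.imwrite("pics/w1.png",im)
print(proj(W,[.5495,-.1276,.155]),proj(W,[.498,-.111,.155]),proj(W,[.5555,-.0228,.095]),read_state()["tcp_pos"])
E
```

```text
[354.96853325 163.80290352] [293.73008786 164.12851959] [320.59814709  47.16243832] [ 0.47513902 -0.13574847  0.28793647]
```

View pics/w1.png

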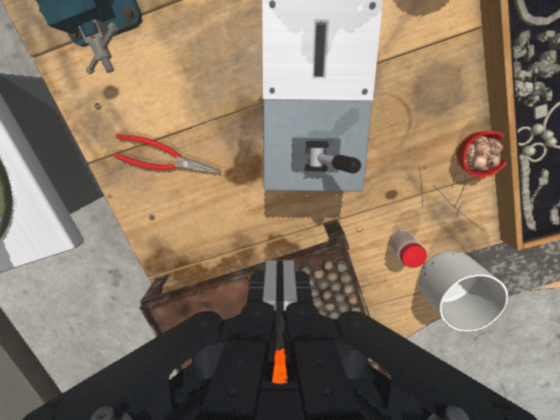

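The lever tip is now at (348,162), leaning away from the robot's side, so the machine is on. Next is the stand.

apply_moves(
  plan=[
    {"tx": 0,"ty": 0,"tz": 0,"turn": -7.3,"hand": 0},
    {"tx": 0,"ty": 0,"tz": 0,"turn": -7.3,"hand": 0},
    {"tx": 0,"ty": 0,"tz": 0,"turn": -7.4,"hand": 0},
    {"tx": 3,"ty": 0.4,"tz": 0,"turn": 0,"hand": 0},
    {"tx": 4,"ty": 0.4,"tz": 0,"turn": 0,"hand": 0},
    {"tx": 4,"ty": 0.4,"tz": 0,"turn": 0,"hand": 0},
    {"tx": 4,"ty": 0.4,"tz": 0,"turn": 0,"hand": 0},
    {"tx": 4,"ty": 0.4,"tz": 0,"turn": 0,"hand": 0},
    {"tx": 4,"ty": 0.4,"tz": 0,"turn": 0,"hand": 0},
    {"tx": 4,"ty": 0.4,"tz": 0,"turn": 0,"hand": 0},
    {"tx": 4,"ty": 0.4,"tz": 0,"turn": 0,"hand": 0},
    {"tx": 4,"ty": 0.4,"tz": 0,"turn": 0,"hand": 0},
    {"tx": 4,"ty": 0.4,"tz": 0,"turn": 0,"hand": 0},
    {"tx": 4,"ty": 0.4,"tz": 0,"turn": 0,"hand": 0},
    {"tx": 4,"ty": 0.4,"tz": 0,"turn": 0,"hand": 0},
    {"tx": 3,"ty": 0.4,"tz": 0,"turn": 0,"hand": 0},
    {"tx": 1.7,"ty": 0.4,"tz": 0,"turn": 0,"hand": 0},
    {"tx": 0,"ty": 0,"tz": 0,"turn": 0,"hand": 0},
    {"tx": 0,"ty": 0,"tz": 0,"turn": 0,"hand": 0},
  ],
)

```text
clock: 5.0
tcp_pos: [0.494, 0.3851, 0.2846]
tcp_rot: [0.682, 0.732, -0.001, -0.0]
wrist_force: [0.1, -0.3, 0.3]
opening: 0.0427
finger_force: 0.0
```

```bash
python3 - <<'E'
from h import *
W=cam("wrist");im=read_camera("wrist");cv2.imwrite("pics/w2.png",im)
s=read_state();print(s["tcp_pos"],s["opening"],R.from_quat(s["tcp_rot"]).as_matrix().round(3))
E
```

```text
[0.4942111  0.38468314 0.28517032] 0.04249769598349733 [[-0.07   0.998 -0.001]
 [ 0.998  0.07  -0.001]
 [-0.001 -0.001 -1.   ]]
```

View pics/w2.png

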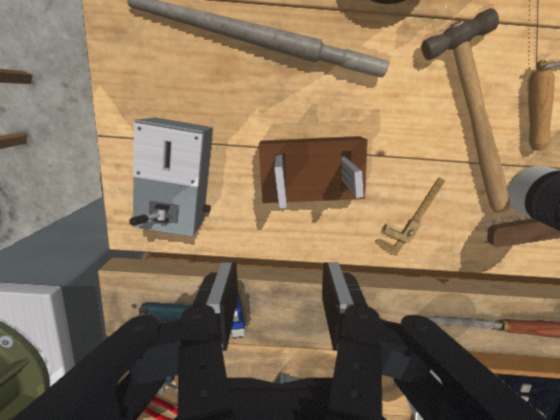

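```bash
python3 - <<'E'
from h import *
im=cv2.imread("pics/w2.png")[125:220,250:380]
cv2.imwrite("pics/w2c.png",cv2.resize(im,None,fx=6,fy=6,interpolation=cv2.INTER_CUBIC))
W=cam("wrist")
print([proj(W,[x,.385,z]).round() for x in(.495,.575) for z in(.11,.04)])
E
```

```text
[array([281., 188.]), array([281., 173.]), array([358., 193.]), array([345., 178.])]
```

View pics/w2c.png

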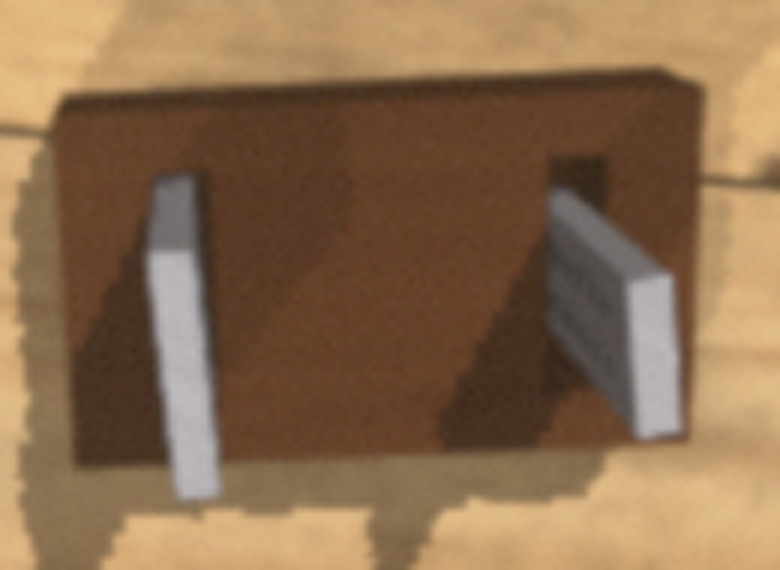

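Enlarged view: the left plate's top edge spans crop (174,250)–(199,498), about 41 px. The right plate's spans about 27 px. The left one is therefore the wide plate.

```bash
python3 - <<'E'
from h import *
W=cam("wrist");s=read_state()
a=onz(W,279,166.7,.11);b=onz(W,283.2,208,.11);c=(a+b)/2;d=a-b
Rt=R.from_quat(s["tcp_rot"]).as_matrix()
print(a,b,c,np.linalg.norm(d),"yaw err of plate y vs tool x (tool frame)",Rt.T@d, "delta tool cm",100*Rt.T@(c-s["tcp_pos"]))
E
```

```text
[0.49163052 0.40643101 0.11      ] [0.49906316 0.36299559 0.11      ] [0.49534684 0.3847133  0.11      ] 0.04406675980814849 yaw err of plate y vs tool x (tool frame) [ 4.38477583e-02 -4.38773209e-03 -3.48534945e-05] delta tool cm [1.14928255e-02 1.38241713e-01 1.75168517e+01]
```

apply_moves(
  plan=[
    {"tx": 0,"ty": 0.15,"tz": 0,"turn": -4.5,"hand": 0},
    {"tx": 0,"ty": 0,"tz": 3,"turn": 0,"hand": 0},
    {"tx": 0,"ty": 0,"tz": 4,"turn": 0,"hand": 0},
    {"tx": 0,"ty": 0,"tz": 4,"turn": 0,"hand": 0},
    {"tx": 0,"ty": 0,"tz": 4,"turn": 0,"hand": 0},
    {"tx": 0,"ty": 0,"tz": 3,"turn": 0,"hand": 0},
    {"tx": 0,"ty": 0,"tz": 2,"turn": 0,"hand": 0},
    {"tx": 0,"ty": 0,"tz": 1.3,"turn": 0,"hand": 0},
    {"tx": 0,"ty": 0,"tz": 0,"turn": 0,"hand": 0},
    {"tx": 0,"ty": 0,"tz": 0,"turn": 0,"hand": -0.4},
    {"tx": 0,"ty": 0,"tz": 0,"turn": 0,"hand": -1},
    {"tx": 0,"ty": 0,"tz": 0,"turn": 0,"hand": -1},
    {"tx": 0,"ty": 0,"tz": 0,"turn": 0,"hand": -1},
    {"tx": 0,"ty": 0,"tz": 0,"turn": 0,"hand": -1},
    {"tx": 0,"ty": 0,"tz": 0,"turn": 0,"hand": -1},
  ],
  grip_force=60,
)

```text
clock: 6.55
tcp_pos: [0.4959, 0.3854, 0.0748]
tcp_rot: [0.653, 0.758, 0.001, -0.0]
wrist_force: [-4.4, -1.6, 6.1]
opening: 0.0072
finger_force: 58.7
```

apply_moves(
  plan=[
    {"tx": 0,"ty": 0,"tz": -0.7,"turn": 0,"hand": -1},
    {"tx": 0,"ty": 0,"tz": -1,"turn": 0,"hand": -1},
    {"tx": 0,"ty": 0,"tz": -1.5,"turn": 0,"hand": -1},
    {"tx": 0,"ty": 0,"tz": -2,"turn": 0,"hand": -1},
    {"tx": 0,"ty": 0,"tz": -3,"turn": 0,"hand": -1},
    {"tx": 0,"ty": 0,"tz": -4,"turn": 0,"hand": -1},
    {"tx": 0,"ty": 0,"tz": -4,"turn": 0,"hand": -1},
    {"tx": 0,"ty": 0,"tz": -3,"turn": 0,"hand": -1},
    {"tx": 0,"ty": 0,"tz": -1,"turn": 0,"hand": -1},
    {"tx": 0,"ty": 0,"tz": 0,"turn": 0,"hand": -1},
    {"tx": 0,"ty": 0,"tz": 0,"turn": 0,"hand": -1},
  ],
)

```text
clock: 7.65
tcp_pos: [0.4955, 0.3848, 0.2736]
tcp_rot: [0.653, 0.758, -0.001, -0.0]
wrist_force: [-0.2, 0.8, -4.3]
opening: 0.0073
finger_force: 58.8
```

```bash
python3 - <<'E'
from h import *
s=read_state();W=cam("wrist");print(s["tcp_pos"],s["opening"],R.from_quat(s["tcp_rot"]).as_matrix().round(3))
ims=[read_camera(n) for n in("wrist","side")]
for n,i in zip("ws",ims):cv2.imwrite(f"pics/{n}3.png",i)
a=cv2.resize(ims[0][150:420,140:420],None,fx=1.4,fy=1.6);b=cv2.resize(ims[1][100:370,60:330],None,fx=1.4,fy=1.6)
cv2.imwrite("pics/c3.png",np.hstack([a,b]))
Rt=R.from_quat(s["tcp_rot"]).as_matrix()
D=cam("side")
for w in(W,D):
  print([proj(w,s["tcp_pos"]+Rt@[x,0,z]).round(1) for z in(-.036,.064) for x in(-.022,.022)])
E
```

```text
[0.49554239 0.3848488  0.27359048] 0.007341587233659304 [[-0.148  0.989 -0.002]
 [ 0.989  0.148 -0.001]
 [-0.001 -0.002 -1.   ]]
[array([280.3, 362.5]), array([280.4, 271.1]), array([280. , 256.1]), array([280. , 197.7])]
[array([180. , 168.2]), array([164.1, 175.6]), array([186.1, 222.8]), array([171.3, 232.5])]
```

View pics/c3.png

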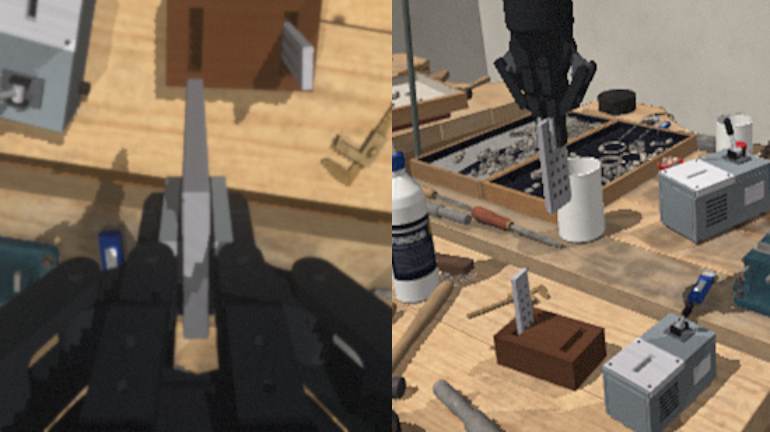

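The wide plate is held upright. In the wrist view its top edge spans rows 271–361 and its foot is at row 200, both as predicted. The narrow plate is still in the stand. On to the slot.

apply_moves(
  plan=[
    {"tx": 0,"ty": 0,"tz": 0,"turn": 5,"hand": -1},
    {"tx": 0,"ty": 0,"tz": 0,"turn": 7.5,"hand": -1},
    {"tx": 0,"ty": 0,"tz": 0,"turn": 7.5,"hand": -1},
    {"tx": 0,"ty": 0,"tz": 0,"turn": 6.5,"hand": -1},
    {"tx": -2,"ty": 1,"tz": 0,"turn": 0,"hand": -1},
    {"tx": -3.5,"ty": 1.7,"tz": 0,"turn": 0,"hand": -1},
    {"tx": -3.5,"ty": 1.7,"tz": 0,"turn": 0,"hand": -1},
    {"tx": -3.5,"ty": 1.7,"tz": 0,"turn": 0,"hand": -1},
    {"tx": -3.5,"ty": 1.7,"tz": 0,"turn": 0,"hand": -1},
    {"tx": -3.5,"ty": 1.7,"tz": 0,"turn": 0,"hand": -1},
    {"tx": -3.5,"ty": 1.7,"tz": 0,"turn": 0,"hand": -1},
    {"tx": -3.5,"ty": 1.7,"tz": 0,"turn": 0,"hand": -1},
    {"tx": -3.5,"ty": 1.7,"tz": 0,"turn": 0,"hand": -1},
    {"tx": -3.4,"ty": 1.7,"tz": 0,"turn": 0,"hand": -1},
    {"tx": -2,"ty": 1,"tz": 0,"turn": 0,"hand": -1},
    {"tx": -1.5,"ty": 1,"tz": 0,"turn": 0,"hand": -1},
    {"tx": 0,"ty": 0,"tz": 0,"turn": 0,"hand": -1},
    {"tx": 0,"ty": 0,"tz": 0,"turn": 0,"hand": -1},
    {"tx": 0,"ty": 0,"tz": 0,"turn": 0,"hand": -1},
  ],
)

```text
clock: 9.65
tcp_pos: [0.5557, -0.0216, 0.2748]
tcp_rot: [0.809, 0.588, -0.0, -0.0]
wrist_force: [-0.4, -0.4, -3.2]
opening: 0.0072
finger_force: 58.7
```

```bash
python3 - <<'E'
from h import *
s=read_state();W=cam("wrist");print(s["tcp_pos"],s["opening"],R.from_quat(s["tcp_rot"]).as_matrix().round(3))
im=read_camera("wrist");cv2.imwrite("pics/w4.png",im)
cv2.imwrite("pics/w4c.png",cv2.resize(im[90:290,200:360],None,fx=3,fy=3,interpolation=2))
C=np.array([.5555,-.0228,.095]);print(proj(W,C))
E
```

```text
[ 0.55568481 -0.02160011  0.27477595] 0.0072176484973524935 [[ 0.308  0.951 -0.001]
 [ 0.951 -0.308  0.   ]
 [-0.    -0.001 -1.   ]]
[280.11487027 187.78216058]
```

View pics/w4c.png

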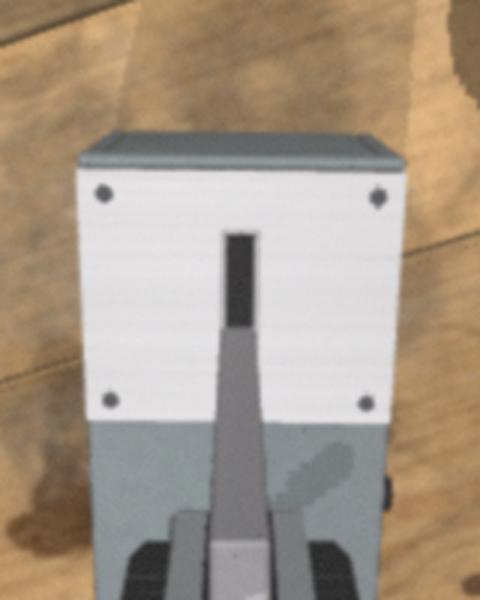

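```bash
python3 - <<'E'
from h import *
s=read_state();W=cam("wrist");Rt=R.from_quat(s["tcp_rot"]).as_matrix();t=s["tcp_pos"]
f=lambda u,v,z:(1000*Rt.T@(onz(W,200+u/3,90+v/3,z)-t)).round(2)
print("slot end L/R (mouth)",f(223,232,.095),f(258,232,.095))
print("slot mid-side",f(227,320,.095),f(256,320,.095), "inner end",f(241,236,.095))
print("corners",f(77,167,.095),f(406,170,.095))
print("screws",f(104,193,.095),f(378,197,.095),f(111,400,.095),f(366,403,.095))
zf=t[2]-.0648
print("foot",f(219,328,zf),f(255,328,zf))
print("top",f(211,542,t[2]+.0352),f(267,542,t[2]+.0352))
E
```

```text
slot end L/R (mouth) [ 20.35  -5.57 179.96] [ 20.34   6.38 179.95]
slot mid-side [-10.9   -4.34 179.96] [-10.9    5.87 179.95] inner end [ 18.97   0.58 179.95]
corners [ 42.27 -54.25 179.98] [ 41.25  55.75 179.92]
screws [ 33.61 -45.62 179.98] [ 32.25  46.8  179.92] [-41.03 -46.48 179.98] [-42.19  45.92 179.93]
foot [20.45 -4.68 64.8 ] [20.45  3.52 64.8 ]
top [ 21.59  -3.73 -35.2 ] [ 21.59   3.45 -35.2 ]
```

apply_moves(
  plan=[
    {"tx": -0.3,"ty": 0.1,"tz": 1,"turn": 0.7,"hand": -1},
    {"tx": 0,"ty": 0,"tz": 2.5,"turn": 0,"hand": -1},
    {"tx": 0,"ty": 0,"tz": 2.5,"turn": 0,"hand": -1},
    {"tx": 0,"ty": 0,"tz": 2,"turn": 0,"hand": -1},
    {"tx": 0,"ty": 0,"tz": 1.5,"turn": 0,"hand": -1},
    {"tx": 0,"ty": 0,"tz": 0.7,"turn": 0,"hand": -1},
    {"tx": 0,"ty": 0,"tz": 0,"turn": 0,"hand": -1},
    {"tx": 0,"ty": 0,"tz": 0,"turn": 0,"hand": -1},
  ],
)

```text
clock: 10.5
tcp_pos: [0.5562, -0.0255, 0.1738]
tcp_rot: [0.813, 0.583, 0.0, 0.0]
wrist_force: [-0.2, -0.2, -2.6]
opening: 0.0069
finger_force: 58.8
```

```bash
python3 - <<'E'
from h import *
s=read_state();W=cam("wrist");print(s["tcp_pos"],s["opening"],R.from_quat(s["tcp_rot"]).as_matrix().round(3))
im=read_camera("wrist");cv2.imwrite("pics/w5.png",im)
b=read_camera("side");cv2.imwrite("pics/s5.png",b)
a=cv2.resize(im[120:270,230:330],None,fx=4,fy=4,interpolation=2)
b=cv2.resize(b[130:260,240:340],None,fx=4,fy=600/130,interpolation=2)
cv2.imwrite("pics/c5.png",np.hstack([a,b]))
E
```

```text
[ 0.55615619 -0.02546743  0.17383926] 0.006914995108797637 [[ 0.321  0.947  0.001]
 [ 0.947 -0.321 -0.   ]
 [ 0.     0.001 -1.   ]]
```

View pics/c5.png

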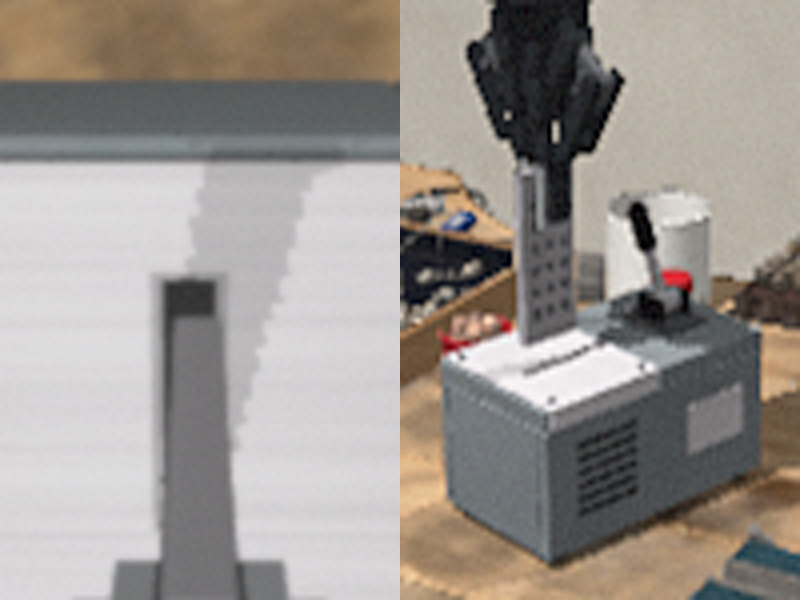

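```bash
python3 - <<'E'
from h import *
s=read_state();W=cam("wrist");Rt=R.from_quat(s["tcp_rot"]).as_matrix();t=s["tcp_pos"]
f=lambda u,v,z:(1000*Rt.T@(onz(W,230+u/4,120+v/4,z)-t)).round(2)
print("mouth",f(153,273,.095),f(225,273,.095));print("inner",f(165,282,.095),f(214,282,.095))
print("slot left low",f(165,350,.095))
zf=t[2]-.0648
print("foot",f(174,316,zf),f(221,316,zf)); print("edge",f(0,160,.095),f(400,160,.095))
E
```

```text
mouth [24.51 -8.35 79.14] [24.5   4.63 79.16]
inner [22.83 -6.2  79.14] [22.83  2.65 79.16]
slot left low [ 9.91 -6.31 79.14]
foot [20.68 -4.33 64.8 ] [20.67  3.69 64.81]
edge [ 44.92 -34.91  79.11] [44.89 35.16 79.21]
```

In the wrist view the slot end, crop (165–214, 282), sits about 1.5 mm left of the foot, crop (174–221, 316). I correct for that and lower gently.

apply_moves(
  plan=[
    {"tx": -0.08,"ty": -0.15,"tz": 0,"turn": 0,"hand": -1},
    {"tx": 0,"ty": 0,"tz": 0.4,"turn": 0,"hand": -1},
    {"tx": 0,"ty": 0,"tz": 0.4,"turn": 0,"hand": -1},
    {"tx": 0,"ty": 0,"tz": 0.3,"turn": 0,"hand": -1},
    {"tx": 0,"ty": 0,"tz": 0.2,"turn": 0,"hand": -1},
    {"tx": 0,"ty": 0,"tz": 0.2,"turn": 0,"hand": -1},
    {"tx": 0,"ty": 0,"tz": 0.2,"turn": 0,"hand": -1},
    {"tx": 0,"ty": 0,"tz": 0,"turn": 0,"hand": -1},
    {"tx": 0,"ty": 0,"tz": 0,"turn": 0,"hand": -1},
  ],
)

```text
clock: 11.5
tcp_pos: [0.5543, -0.0258, 0.1563]
tcp_rot: [0.813, 0.583, 0.0, 0.0]
wrist_force: [-0.0, -0.7, -2.9]
opening: 0.0072
finger_force: 58.8
```

apply_moves(
  plan=[
    {"tx": 0,"ty": 0,"tz": 0.2,"turn": 0,"hand": -1},
    {"tx": 0,"ty": 0,"tz": 0.2,"turn": 0,"hand": -1},
    {"tx": 0,"ty": 0,"tz": 0.2,"turn": 0,"hand": -1},
    {"tx": 0,"ty": 0,"tz": 0,"turn": 0,"hand": -1},
  ],
)

```text
clock: 11.9
tcp_pos: [0.5541, -0.0258, 0.1499]
tcp_rot: [0.813, 0.583, -0.0, -0.0]
wrist_force: [0.5, -0.0, -2.5]
opening: 0.0073
finger_force: 58.8
```

Foot 10 mm into the slot with no contact force. Continue to foot z ≈ 0.044 (TCP ≈ 0.109).

apply_moves(
  plan=[
    {"tx": 0,"ty": 0,"tz": 0.4,"turn": 0,"hand": -1},
    {"tx": 0,"ty": 0,"tz": 0.4,"turn": 0,"hand": -1},
    {"tx": 0,"ty": 0,"tz": 0.4,"turn": 0,"hand": -1},
    {"tx": 0,"ty": 0,"tz": 0.4,"turn": 0,"hand": -1},
    {"tx": 0,"ty": 0,"tz": 0.4,"turn": 0,"hand": -1},
    {"tx": 0,"ty": 0,"tz": 0.4,"turn": 0,"hand": -1},
    {"tx": 0,"ty": 0,"tz": 0.4,"turn": 0,"hand": -1},
    {"tx": 0,"ty": 0,"tz": 0.4,"turn": 0,"hand": -1},
    {"tx": 0,"ty": 0,"tz": 0.4,"turn": 0,"hand": -1},
    {"tx": 0,"ty": 0,"tz": 0.3,"turn": 0,"hand": -1},
    {"tx": 0,"ty": 0,"tz": 0,"turn": 0,"hand": -1},
    {"tx": 0,"ty": 0,"tz": 0,"turn": 0,"hand": -1},
    {"tx": 0,"ty": 0,"tz": 0,"turn": 0,"hand": -1},
  ],
)

```text
clock: 13.2
tcp_pos: [0.5543, -0.0258, 0.1115]
tcp_rot: [0.813, 0.583, 0.0, 0.0]
wrist_force: [0.2, -0.6, -2.6]
opening: 0.0072
finger_force: 58.8
```

```bash
python3 - <<'E'
from h import *
s=read_state();print(s["tcp_pos"],s["wrist_force"])
b=read_camera("side");cv2.imwrite("pics/s6.png",cv2.resize(b[100:300,120:350],None,fx=3,fy=3,interpolation=2))
E
```

```text
[ 0.55433913 -0.02584405  0.11147352] [ 0.23648841 -0.59292549 -2.58562174]
```

View pics/s6.png

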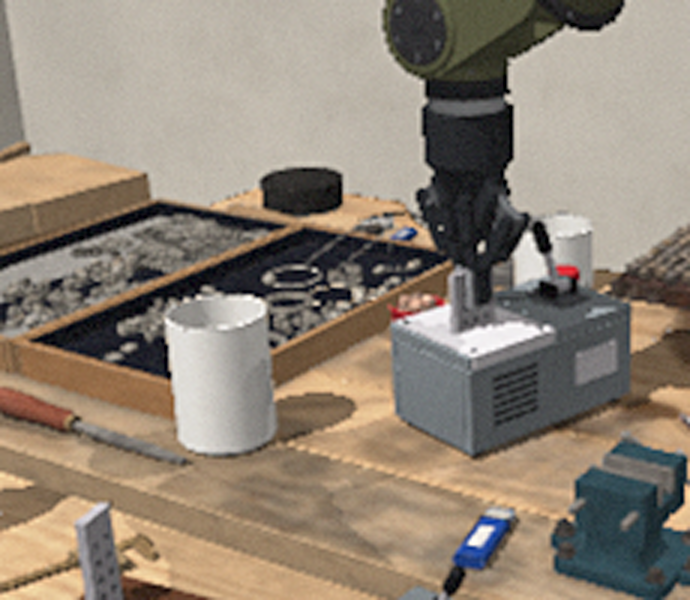

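The plate is held in the slot with its foot about 48 mm below the top face. The lever at (540,235) still leans away from the robot, and the narrow plate is in its stand.

```bash
python3 -c "from bench import *;print(hand_in())"
```

```text
the job is handed in; nothing more can be done
None
```

The job is handed in, and `hand_in()` returned no verdict: the demagnetiser is switched on, and the wide plate is held upright in the slot with its foot about 48 mm below the top face. The narrow plate is still in its stand.

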